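# Turn the heat knob down to the preset mark

### The job

Turn the heat down on the hotplate: press the small inner knob of its double dial gently down until you feel it let go of the outer ring, and, holding it there, turn it anticlockwise until its pointer line is in line with the outer ring's mark and thumb tab. Then let the knob spring back up and let go of it. The outer ring must not be dragged along, the knob must not be pushed or pulled hard, and the other kitchen things stay where they are.

Things in the scene. Friction and masses are not known exactly. Their poses are not given: they have to be found in the camera images.
- hotplate: Portable black hotplate, 350 (x) by 280 (y) by 55 mm high, fixed to the worktop. Origin: centre of its underside. Its x axis points from the dial end (near the robot) to the cooking end. The double dial sits on its top, axis vertical, 125 mm from the centre towards the dial end (at x = -125 mm, y = 0 in this frame).
- knob_top (a point): Centre of the top face of the small inner knob: ribbed black upright cylinder, 30 mm diameter, 30 mm above the ring's top face at rest, sprung upwards. x axis along the pointer line, z up. Grip it at any yaw; it turns easily (0.03 N m). At rest, or pulled up, it is clutched to the ring and drags it. How far it must be pressed to come free (1.5 to 6 mm) differs each time and shows only in the force.
- knob_pointer (a point): Outer end of the knob's white raised pointer line on the top face, 14 mm from the axis.
- ring_centre (a point): Centre of the flat top face of the outer ring (aluminium, 68 mm diameter, 12 mm high, top face 12 mm above the hotplate's top, fingertips must stay above it). Its x axis points from the dial's axis to the ring's mark. It turns easily (0.02 N m).
- ring_mark (a point): The ring's mark: outer end of a short dark line on its top face, 34 mm from the axis, at the only thumb tab, a small block that juts 8 mm from the ring's rim.
- heat_knob (a joint): Angle of the knob's pointer (rad) from the hotplate's x axis, anticlockwise from above positive. It starts 0.6 to 1.5 rad clockwise of the ring's mark. Push felt when pressing it: 4 to 6 N while the clutch still follows and drives the ring, then a step up to 9.5 to 10.5 N where it comes free, nearly constant for 2 mm, then a hard rise where it bottoms on the ring and drags it again.
- preset_ring (a joint): Angle of the outer ring's mark (rad) from the hotplate's x axis, same zero and sense as the knob's angle: the two are in line when these are equal.
- pan: Steel frying pan on the hotplate's cooking end, 170 mm rim diameter, 45 mm high, with a 135 mm black handle along its y axis. Origin: centre of its underside. A bystander.
- spice_jar: Amber glass jar, 44 mm diameter, 100 mm high, on the worktop to the left of the hotplate. Origin: centre of its underside. A bystander.
- bowl: White bowl, 120 mm rim diameter, 55 mm high, on the worktop to the right of the hotplate. Origin: centre of its underside. A bystander.

How it is judged:
By the outcome, as a careful person would: the job done as asked, in the order asked, and still so for the second after the job is handed in, with the robot touching nothing.
It also fails if it takes over 51 s, if anything falls off the work surface, if the arm or the gripper's body presses on something with over 40 N, if the wrist force passes 120 N, or if a joint passes its speed limit or range.

### The arm

A 6-joint arm with a two-finger parallel gripper is mounted at the origin on the work surface. World frame = base frame: x ahead of the robot, y to its left, z up, the work surface at z = 0. Lengths are in mm, angles in rad, forces in N, time in s.
With the tool pointing down it reaches from about 350 to 875 mm from the base axis. Payload 4.2 kg.
Tool frame: the origin (TCP) lies on the centre line of the jaws, within the pads' length; the fingertips stand 14 mm ahead of it and the grasp point (between the pads) lies 5 mm behind it (tcp_to_tips is the distance from the TCP to the fingertips, in mm); z points along the fingers, y is the direction in which the jaws open and shut (so a half turn about z gives the same grasp; the last joint's range is limited). The gripper opens to 85 mm and grips with 20 to 120 N. Pads are 22 mm wide; open, the fingers measure 114 mm over their backs; the gripper's body (76 mm by 85 mm) begins 54 mm behind the grasp point. The pads swing forward as they close: fully open they stand 13 mm farther back than shut.
Start: joints at [1.433, 0.385, 0.008, 0, -1.194, -0.259], TCP at [241.51, 576.431, 245.312] pointing down, gripper open.
Joint ranges: [-3.14, 3.14], [-1.21, 2.06], [-1.07, 1.41], [-3.16, 2.05], [-2.99, -0.16], [-3.1, 3.1]. Speed limits (rad/s): [2.79, 2.79, 3.14, 3.14, 3.14, 3.14].

### API

Orientations are given as a unit quaternion [x, y, z, w].
In Python, from bench import read_state, get_image, job_done, tcp_to_tips gives the robot as it stands. The module is installed in compiled form; this text tells all that it offers.
- The arm moves only by the tool play_rows, never from a script. Its argument "targets" is a list of rows, each an object of numbers: "gripper": the gripper's target within -1 to 1 (shut at 1, half-way at 0, fully open at -1); "tx", "ty", "tz": the shift along the tool's x, y, z scaled (see below); "spin": the turn about the tool's z scaled (see below). A call has 1 to 12 rows; each row is the pose to reach, as a shift and turn from the pose commanded when the call began, along the tool's axes at that moment; what a row does not reach only later rows make up. The controller multiplies each number of a shift by 0.25 m and each number of a turn by pi/4 rad. A row lasts 1/8 s, in which the tool goes at most 62.5 mm and 10.7 degrees, less where a joint would pass 70% of its speed; a pose out of reach is approached as far as the arm can. A call with a number of a shift or a turn outside -1 to 1 is refused whole. A call with a gripper value outside its range is refused whole. The fingers move at their own pace and stop on an object; the grip force is fixed at half the most. Time passes only in rows, so rows that repeat a pose let the fingers close. It gives the time, the measured TCP pose, the force and the opening at its end, in the units of the state.
- read_state(): the state, without advancing time (a new reading comes with each control period).
- get_image(name): name is "scene" or "side" or "wrist"; returns a dict with "frame" (400x640x3 uint8, red, green, blue), "depth" (400x640 float32, mm along the optical axis (not along the pixel's ray), 0 where there is no reading), "mtx" (3x3 intrinsics, pixels), "world_to_cam" (4x4, takes a point from world to camera coordinates). Camera axes: x right, y up, looking along -z (the intrinsics and any distortion apply to the point x, -y, -z); pixel columns grow to the right and rows downward; lengths in mm; the calibration is good to about 2 mm. A picture is of the moment at which its call begins.
- job_done(): hands the job in, once; it reports no verdict.
The state is a dict: "clock": time; "joints": joint angles; "joint_vel": joint speeds; "joint_efforts": joint torques, N m; "position": TCP position; "ee_rot": TCP orientation; "contact_force": force on the tool from outside, world axes, zero at the start; "wrist_torque": the same for the moment, N m; "gripper_width": finger opening in mm.
Only numpy, scipy, OpenCV 4.12 (cv2) and the standard library are available. Lean on these libraries where they do the work, as an engineer would, in place of code of your own. Each camera call takes 0.05 s, during which the arm holds its last target.

## Working session

There is one attempt and no reset: what is moved stays moved. The work goes in short steps, Python scripts to look and compute and a tool call to move; the robot and the scene stay as the last step left them, time stands still between calls to the robot, and variables do not carry over. Pictures are saved under pics/ and viewed, and the job is handed in when it is done.

Besides the shell and the picture viewer there is one more tool, called after "Call:" in YAML: its name, and indented under it one key for each argument. play_rows: Moves the arm, as the interface text tells. Its arguments: {"type":"object","properties":{"targets":{"type":"array","items":{"type":"object","properties":{"gripper":{"type":"number"},"tx":{"type":"number","minimum":-1,"maximum":1},"ty":{"type":"number","minimum":-1,"maximum":1},"tz":{"type":"number","minimum":-1,"maximum":1},"spin":{"type":"number","minimum":-1,"maximum":1}}}}},"required":["targets"]}

```bash
mkdir -p pics
python3 - <<'E'
from bench import *
import cv2,numpy as np,pickle
s=read_state();print({k:np.round(v,3).tolist() for k,v in s.items()},tcp_to_tips)
for n in("scene","side","wrist"):
    d=get_image(n);cv2.imwrite(f"pics/a_{n}.png",d["frame"][:,:,::-1]);pickle.dump(d,open(f"a_{n}.pkl","wb"))
    print(n,d["mtx"].round(1).tolist(),d["world_to_cam"].round(3).tolist())
E
```

```text
{'clock': 0.0, 'joints': [1.433, 0.386, 0.007, -0.0, -1.194, -0.259], 'joint_vel': [0.001, 0.002, -0.002, -0.001, 0.001, 0.0], 'joint_efforts': [-0.001, -39.229, 18.84, 4.186, -0.005, 0.0], 'position': [241.307, 575.946, 244.231], 'ee_rot': [0.98, -0.197, -0.0, 0.001], 'contact_force': [-0.231, -0.796, -0.136], 'wrist_torque': [-0.014, 0.012, 0.051], 'gripper_width': 85.555} 14.0
scene [[389.9, 0.0, 329.0], [0.0, 389.9, 197.6], [0.0, 0.0, 1.0]] [[-0.381, 0.924, -0.009, 213.417], [-0.685, -0.277, 0.674, 393.697], [0.62, 0.263, 0.739, -1367.129], [0.0, 0.0, 0.0, 1.0]]
side [[371.8, 0.0, 326.1], [0.0, 371.8, 195.4], [0.0, 0.0, 1.0]] [[-0.904, -0.428, 0.003, 577.449], [0.221, -0.46, 0.86, -199.384], [-0.366, 0.778, 0.511, -572.403], [0.0, 0.0, 0.0, 1.0]]
wrist [[287.0, 0.0, 315.8], [0.0, 287.0, 197.8], [0.0, 0.0, 1.0]] [[-0.387, -0.922, 0.003, 623.597], [0.883, -0.372, -0.288, 37.397], [0.266, -0.109, 0.958, -379.579], [0.0, 0.0, 0.0, 1.0]]
```

View pics/a_scene.png

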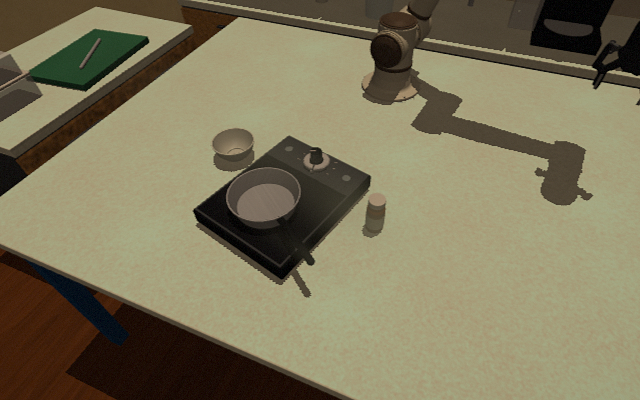

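View pics/a_side.png

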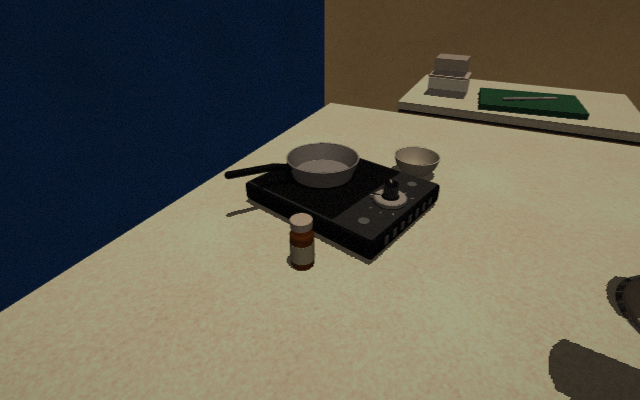

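View pics/a_wrist.png

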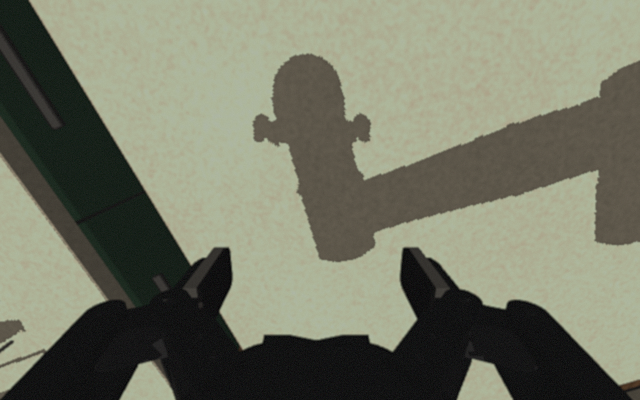

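The scene view shows the dial at about (316,160), the bowl at (233,145) and the jar at (375,212). The side view shows the dial at about (390,198). Next I'll locate the ring in both views.

```bash
cat > h.py <<'E'
import numpy as np,cv2,pickle
def ray(d,u,v):
    M=d["world_to_cam"];R=M[:3,:3];c=-R.T@M[:3,3]
    K=d["mtx"];p=np.array([(u-K[0,2])/K[0,0],-(v-K[1,2])/K[1,1],-1.])
    return c,R.T@p
def onz(d,u,v,z):
    c,r=ray(d,u,v);return c+r*(z-c[2])/r[2]
def proj(d,P):
    M=d["world_to_cam"];q=M[:3,:3]@np.asarray(P,float)+M[:3,3];K=d["mtx"]
    return np.array([K[0,2]+K[0,0]*q[0]/-q[2],K[1,2]-K[1,1]*q[1]/-q[2]])
def load(n):return pickle.load(open(n,"rb"))
E
python3 - <<'E'
from h import *
for n,(u,v) in(("scene",(316,160)),("side",(390,198))):
    d=load(f"a_{n}.pkl")
    f=d["frame"][v-45:v+45,u-60:u+60,::-1]
    cv2.imwrite(f"pics/b_{n}.png",cv2.resize(f,None,fx=6,fy=6,interpolation=cv2.INTER_CUBIC))
    print(n,onz(d,u,v,67))
    # hotplate corners
d=load("a_scene.pkl")
for c in((290,137),(370,178),(281,271),(195,211)):print(c,onz(d,*c,55).round(0))
E
```

```text
scene [519.34648868 -52.19069253  67.        ]
side [516.56191895 -48.10934656  67.        ]
(290, 137) [ 447. -164.   55.]
(370, 178) [518.  95.  55.]
(281, 271) [844.  11.  55.]
(195, 211) [ 775. -249.   55.]
```

View pics/b_scene.png

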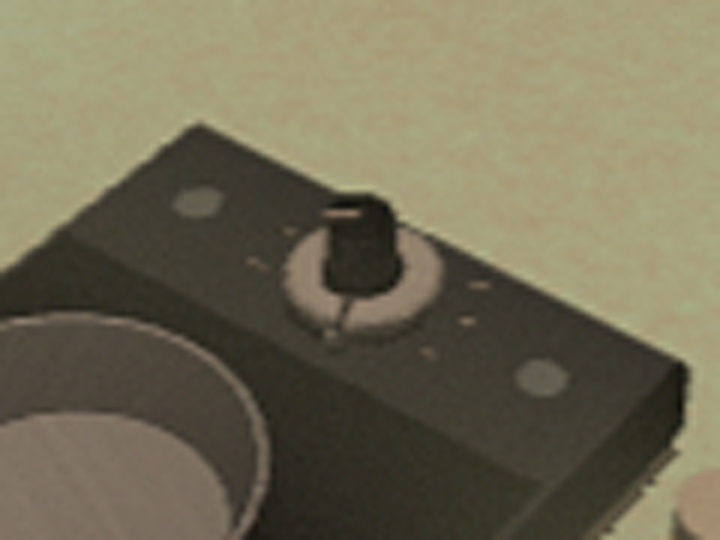

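View pics/b_side.png

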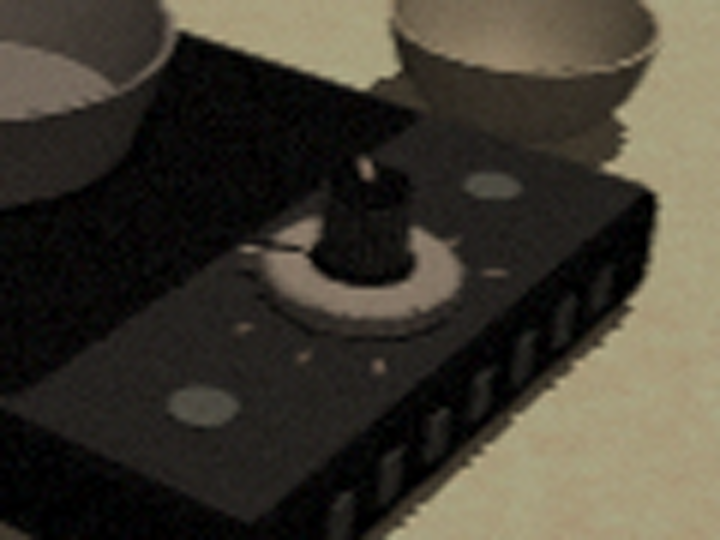

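Call:
play_rows:
  targets:
    - {"tx": 0.17,"ty": 0.16,"gripper": -1}
    - {"tx": 0.34,"ty": 0.32,"gripper": -1}
    - {"tx": 0.51,"ty": 0.48,"gripper": -1}
    - {"tx": 0.68,"ty": 0.64,"gripper": -1}
    - {"tx": 0.84,"ty": 0.79,"gripper": -1}
    - {"tx": 0.98,"ty": 0.94,"gripper": -1}
    - {"tx": 0.98,"ty": 0.94,"gripper": -1}

```text
invalid input
```

Call:
play_rows:
  targets:
    - {"tx": 0.17,"ty": 0.16,"tz": 0,"spin": 0,"gripper": -1}
    - {"tx": 0.34,"ty": 0.32,"tz": 0,"spin": 0,"gripper": -1}
    - {"tx": 0.51,"ty": 0.48,"tz": 0,"spin": 0,"gripper": -1}
    - {"tx": 0.68,"ty": 0.64,"tz": 0,"spin": 0,"gripper": -1}
    - {"tx": 0.84,"ty": 0.79,"tz": 0,"spin": 0,"gripper": -1}
    - {"tx": 0.98,"ty": 0.94,"tz": 0,"spin": 0,"gripper": -1}
    - {"tx": 0.98,"ty": 0.94,"tz": 0,"spin": 0,"gripper": -1}

```text
clock: 1.02
position: [377.0, 262.1, 245.3]
ee_rot: [0.98, -0.199, -0.0, 0.0]
contact_force: [0.3, 1.0, -0.5]
gripper_width: 85.4
```

Run:
```python
from bench import *
import numpy as np
s=read_state();print({k:np.round(v,3).tolist() for k,v in s.items()})
```

```text
{'clock': 1.025, 'joints': [0.963, 0.099, -0.378, -0.0, -1.094, 0.207], 'joint_vel': [0.047, 0.023, 0.035, 0.004, 0.014, -0.021], 'joint_efforts': [-0.779, -23.942, 17.61, 3.978, -0.095, 0.113], 'position': [376.953, 262.092, 245.286], 'ee_rot': [0.98, -0.199, -0.0, 0.0], 'contact_force': [0.289, 1.044, -0.457], 'wrist_torque': [0.033, -0.035, -0.003], 'gripper_width': 85.371}
```

Call:
play_rows:
  targets:
    - {"tx": 0.17,"ty": 0.16,"tz": 0,"spin": 0.2,"gripper": -1}
    - {"tx": 0.34,"ty": 0.32,"tz": 0,"spin": 0.4,"gripper": -1}
    - {"tx": 0.51,"ty": 0.48,"tz": 0,"spin": 0.6,"gripper": -1}
    - {"tx": 0.68,"ty": 0.64,"tz": 0,"spin": 0.8,"gripper": -1}
    - {"tx": 0.84,"ty": 0.79,"tz": 0,"spin": 1,"gripper": -1}
    - {"tx": 1,"ty": 0.93,"tz": 0,"spin": 1,"gripper": -1}
    - {"tx": 1,"ty": 0.93,"tz": 0,"spin": 1,"gripper": -1}
    - {"tx": 1,"ty": 0.93,"tz": 0,"spin": 1,"gripper": -1}

```text
clock: 2.02
position: [517.3, -45.7, 244.8]
ee_rot: [0.83, -0.557, -0.0, 0.0]
contact_force: [0.5, 1.1, 0.3]
gripper_width: 85.4
```

Run:
```python
from bench import *
import cv2,numpy as np,pickle
s=read_state();print({k:np.round(v,3).tolist() for k,v in s.items()})
n="wrist";d=get_image(n);cv2.imwrite(f"pics/c_{n}.png",d["frame"][:,:,::-1]);pickle.dump(d,open(f"c_{n}.pkl","wb"))
```

```text
{'clock': 2.025, 'joints': [0.225, 0.206, -0.248, -0.0, -1.118, 0.164], 'joint_vel': [0.026, -0.016, -0.008, 0.001, 0.0, 0.001], 'joint_efforts': [-0.662, -28.905, 18.345, 4.084, 0.005, 0.001], 'position': [517.32, -45.652, 244.83], 'ee_rot': [0.83, -0.557, -0.0, 0.0], 'contact_force': [0.451, 1.14, 0.284], 'wrist_torque': [0.022, -0.042, 0.01], 'gripper_width': 85.386}
```

View pics/c_wrist.png

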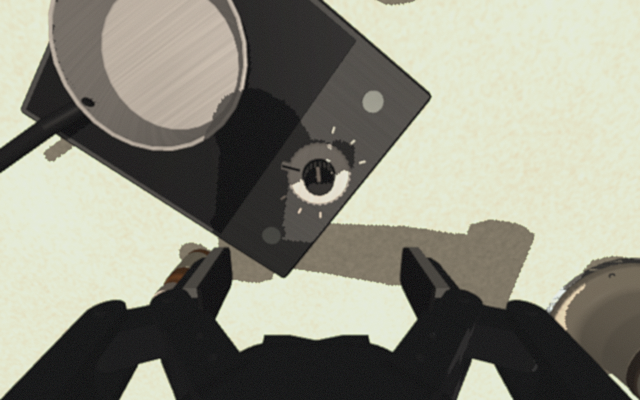

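Run:
```python
from h import *
d=load("c_wrist.pkl")
f=d["frame"][130:220,260:380,::-1]
cv2.imwrite("pics/c_zoom.png",cv2.resize(cv2.convertScaleAbs(f,alpha=1.5,beta=20),None,fx=6,fy=6,interpolation=cv2.INTER_CUBIC))
```

```text
(no output)
```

View pics/c_zoom.png

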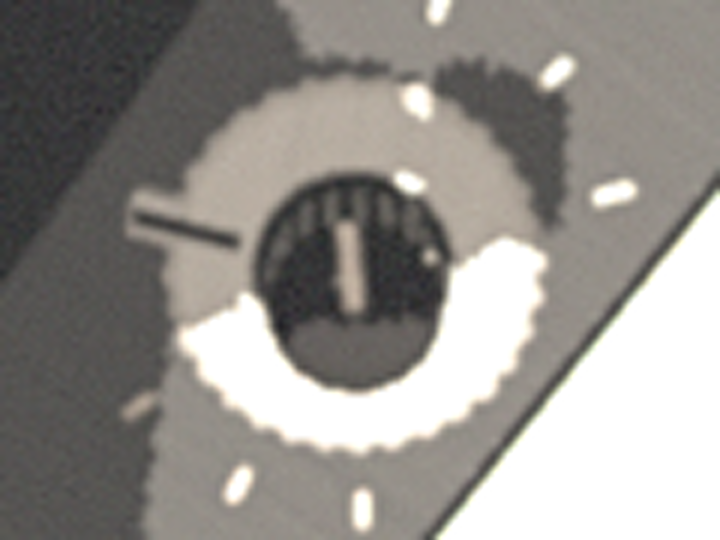

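```bash
cat >> h.py <<'E'
def cloud(d):
    D=d["depth"].astype(float);v,u=np.mgrid[:D.shape[0],:D.shape[1]];K=d["mtx"];M=d["world_to_cam"]
    p=np.stack([(u-K[0,2])/K[0,0]*D,-(v-K[1,2])/K[1,1]*D,-D],-1)
    return (p-M[:3,3])@M[:3,:3]
def circ(x,y):
    A=np.c_[2*x,2*y,np.ones(len(x))];s=np.linalg.lstsq(A,x*x+y*y,rcond=None)[0]
    return s[0],s[1],np.sqrt(s[2]+s[0]**2+s[1]**2)
def dial(d,box):
    u0,u1,v0,v1=box
    W=cloud(d)[v0:v1,u0:u1];z=W[...,2]
    h=np.histogram(z,np.arange(45,110,2));print(list(zip(h[1].astype(int),h[0])))
    for nm,lo,hi in(("knob",91,103),("ring",62,72)):
        m=((z>lo)&(z<hi)).astype(np.uint8)
        P=W[m>0];print(nm,len(P),P.mean(0).round(1))
        c=max(cv2.findContours(m,cv2.RETR_EXTERNAL,cv2.CHAIN_APPROX_NONE)[0],key=cv2.contourArea)[:,0]
        zz=97 if nm=="knob" else 67
        Q=np.array([onz(d,a+u0,b+v0,zz) for a,b in c]);q=Q
        for _ in range(6):
            cx,cy,r=circ(q[:,0],q[:,1]);e=abs(np.hypot(Q[:,0]-cx,Q[:,1]-cy)-r);q=Q[e<max(1.5,np.median(e)*1.5)]
        print(" circle",round(cx,1),round(cy,1),round(r,1),len(q),len(Q), "medz",np.median(P[:,2]).round(1))
    return W
E
python3 - <<'E'
from h import *
d=load("c_wrist.pkl")
dial(d,(270,365,130,215))
o=lambda x,y,z:onz(d,260+(x+.5)/6-.5,130+(y+.5)/6-.5,z)
a,b=o(238,242,67),o(135,217,67);print("mark",a,b,np.arctan2(*(b-a)[[1,0]]))
a,b=o(355,310,97),o(346,222,97);print("ptr",a,b,np.arctan2(*(b-a)[[1,0]]),np.hypot(*(b-a)[:2]))
a,b=onz(d,320-.0,0+0,55),0
for c in((430,96),(287,276),(317,0)):print(c,onz(d,*c,55))
E
```

```text
[(np.int64(45), np.int64(2)), (np.int64(47), np.int64(9)), (np.int64(49), np.int64(41)), (np.int64(51), np.int64(105)), (np.int64(53), np.int64(2781)), (np.int64(55), np.int64(1519)), (np.int64(57), np.int64(18)), (np.int64(59), np.int64(12)), (np.int64(61), np.int64(17)), (np.int64(63), np.int64(185)), (np.int64(65), np.int64(1419)), (np.int64(67), np.int64(613)), (np.int64(69), np.int64(8)), (np.int64(71), np.int64(9)), (np.int64(73), np.int64(7)), (np.int64(75), np.int64(10)), (np.int64(77), np.int64(10)), (np.int64(79), np.int64(5)), (np.int64(81), np.int64(12)), (np.int64(83), np.int64(12)), (np.int64(85), np.int64(3)), (np.int64(87), np.int64(14)), (np.int64(89), np.int64(9)), (np.int64(91), np.int64(12)), (np.int64(93), np.int64(38)), (np.int64(95), np.int64(291)), (np.int64(97), np.int64(388)), (np.int64(99), np.int64(9)), (np.int64(101), np.int64(0)), (np.int64(103), np.int64(0)), (np.int64(105), np.int64(0)), (np.int64(107), np.int64(0))]
knob 738 [518.8 -55.2  96.9]
 circle 518.7 -55.0 14.9 93 93 medz 97.1
ring 2239 [520.7 -57.5  66.4]
 circle 518.7 -55.0 33.5 185 203 medz 66.5
mark [539.22392384 -51.47914419  67.        ] [557.99867428 -48.74025888  67.        ] 0.14485948141316876
ptr [517.93390619 -54.29821883  97.        ] [524.85919512 -67.28838449  97.        ] -1.0810067947057844 14.72087057560914
(430, 96) [ 440.73192576 -173.83881464   55.        ]
(287, 276) [504.07917148  83.23678318  55.        ]
(317, 0) [ 583.12828493 -209.51382942   55.        ]
```

Call:
play_rows:
  targets:
    - {"tx": 0.035,"ty": 0.007,"tz": 0.15,"spin": 0,"gripper": -1}
    - {"tx": 0.035,"ty": 0.007,"tz": 0.3,"spin": 0,"gripper": -1}
    - {"tx": 0.035,"ty": 0.007,"tz": 0.38,"spin": 0,"gripper": -1}
    - {"tx": 0.035,"ty": 0.007,"tz": 0.38,"spin": 0,"gripper": -1}
    - {"tx": 0.035,"ty": 0.007,"tz": 0.38,"spin": 0,"gripper": -1}

```text
clock: 2.7
position: [519.8, -53.9, 151.5]
ee_rot: [0.831, -0.556, 0.001, -0.001]
contact_force: [-0.4, -0.3, 0.3]
gripper_width: 85.3
```

Run:
```python
from bench import *
from h import *
s=read_state();print({k:np.round(v,3).tolist() for k,v in s.items()})
n="wrist";d=get_image(n);pickle.dump(d,open(f"d_{n}.pkl","wb"))
u,v=proj(d,[518.7,-55,67]).round().astype(int);print(u,v)
cv2.imwrite("pics/d_wrist.png",d["frame"][:,:,::-1])
W=dial(d,(u-80,u+80,v-70,min(v+80,400)))
f=d["frame"][max(v-75,0):v+75,u-80:u+80,::-1];print(max(v-75,0),u-80)
cv2.imwrite("pics/d_zoom.png",cv2.resize(cv2.convertScaleAbs(f,alpha=1.5,beta=20),None,fx=4,fy=4,interpolation=cv2.INTER_CUBIC))
```

```text
{'clock': 2.7, 'joints': [0.208, 0.303, -0.375, 0.001, -0.89, 0.183], 'joint_vel': [-0.007, -0.008, 0.011, -0.002, 0.001, 0.001], 'joint_efforts': [0.025, -31.277, 15.394, 3.43, -0.015, -0.001], 'position': [519.807, -53.876, 151.513], 'ee_rot': [0.831, -0.556, 0.001, -0.001], 'contact_force': [-0.438, -0.269, 0.288], 'wrist_torque': [0.008, 0.017, 0.06], 'gripper_width': 85.35}
318 210
[(np.int64(45), np.int64(2)), (np.int64(47), np.int64(4)), (np.int64(49), np.int64(85)), (np.int64(51), np.int64(244)), (np.int64(53), np.int64(8662)), (np.int64(55), np.int64(5331)), (np.int64(57), np.int64(56)), (np.int64(59), np.int64(41)), (np.int64(61), np.int64(58)), (np.int64(63), np.int64(302)), (np.int64(65), np.int64(2422)), (np.int64(67), np.int64(1104)), (np.int64(69), np.int64(23)), (np.int64(71), np.int64(26)), (np.int64(73), np.int64(31)), (np.int64(75), np.int64(26)), (np.int64(77), np.int64(25)), (np.int64(79), np.int64(30)), (np.int64(81), np.int64(27)), (np.int64(83), np.int64(38)), (np.int64(85), np.int64(31)), (np.int64(87), np.int64(36)), (np.int64(89), np.int64(34)), (np.int64(91), np.int64(37)), (np.int64(93), np.int64(75)), (np.int64(95), np.int64(511)), (np.int64(97), np.int64(865)), (np.int64(99), np.int64(8)), (np.int64(101), np.int64(0)), (np.int64(103), np.int64(0)), (np.int64(105), np.int64(0)), (np.int64(107), np.int64(0))]
knob 1496 [518.8 -55.7  96.9]
 circle 518.8 -55.5 15.1 135 135 medz 97.1
ring 3894 [521.9 -60.1  66.5]
 circle 518.8 -55.3 33.6 260 283 medz 66.6
135 238
```

View pics/d_wrist.png

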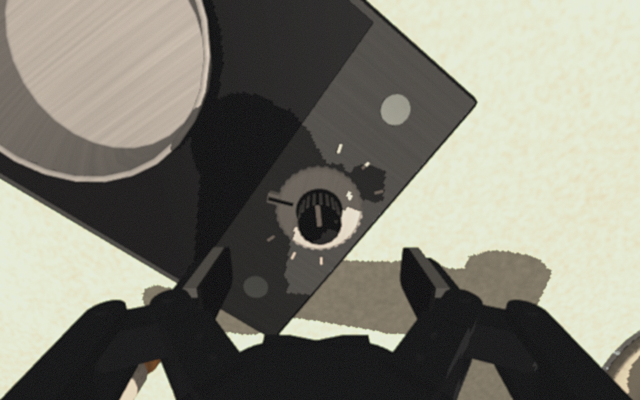

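View pics/d_zoom.png

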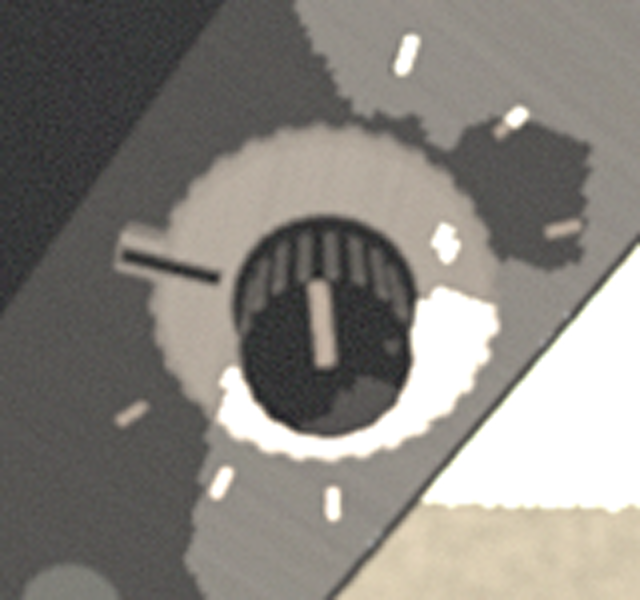

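```bash
cat >> h.py <<'E'
def angs(d,cx=518.8,cy=-55.4,ztop=97.5,r_ptr=14.5,v=True):
    g=cv2.cvtColor(d["frame"],cv2.COLOR_RGB2GRAY).astype(float)
    # rectified top-down sampling of a plane by rays: 0.25 mm grid
    def plane(z,R,s=.25):
        n=int(2*R/s)+1;X=np.linspace(-R,R,n);xx,yy=np.meshgrid(X,X)
        M=d["world_to_cam"];P=np.stack([cx+xx,cy+yy,np.full_like(xx,z)],-1)@M[:3,:3].T+M[:3,3];K=d["mtx"]
        return xx,yy,cv2.remap(g.astype(np.float32),(K[0,2]+K[0,0]*P[...,0]/-P[...,2]).astype(np.float32),(K[1,2]-K[1,1]*P[...,1]/-P[...,2]).astype(np.float32),cv2.INTER_LINEAR)
    return plane
def line(xx,yy,m):
    n,l,st,c=cv2.connectedComponentsWithStats(m.astype(np.uint8));out=[]
    for i in range(1,n):
        if st[i,4]<60:continue
        k=l==i;x,y=xx[k],yy[k];C=np.cov(x,y);w,V=np.linalg.eigh(C);e=V[:,1]
        if e@[x.mean(),y.mean()]<0:e=-e
        out.append((st[i,4],round(x.mean(),2),round(y.mean(),2),"len",round(np.sqrt(12*w[1]),1),round(np.sqrt(12*w[0]),1),"dir",round(np.arctan2(e[1],e[0]),3),"rad",round(np.arctan2(y.mean(),x.mean()),3)))
    return out
E
python3 - <<'E'
from h import *
for n in("c","d"):
    d=load(n+"_wrist.pkl");p=angs(d)
    xx,yy,I=p(97.5,14.8);r=np.hypot(xx,yy)
    print(n,"ptr",line(xx,yy,(I>75)&(r<14.8)))
    cv2.imwrite(f"pics/{n}_k.png",cv2.resize(np.clip(I*1.5,0,255)[::-1],None,fx=3,fy=3))
    xx,yy,I=p(67,42);r=np.hypot(xx,yy)
    print(n,"mark",[q for q in line(xx,yy,(I<60)&(r>21)&(r<38)) if q[0]<1500])
    cv2.imwrite(f"pics/{n}_r.png",cv2.resize(np.clip(I*1.5,0,255)[::-1],None,fx=1.5,fy=1.5))
E
```

```text
c ptr [(np.int32(689), np.float64(2.74), np.float64(-5.43), 'len', np.float64(14.0), np.float64(3.1), 'dir', np.float64(-1.089), 'rad', np.float64(-1.104)), (np.int32(187), np.float64(8.13), np.float64(11.01), 'len', np.float64(15.7), np.float64(2.5), 'dir', np.float64(-0.599), 'rad', np.float64(0.935))]
c mark [(np.int32(644), np.float64(29.31), np.float64(5.25), 'len', np.float64(16.9), np.float64(2.4), 'dir', np.float64(0.132), 'rad', np.float64(0.177)), (np.int32(1064), np.float64(30.98), np.float64(18.07), 'len', np.float64(18.5), np.float64(3.7), 'dir', np.float64(2.072), 'rad', np.float64(0.528)), (np.int32(569), np.float64(-9.45), np.float64(18.87), 'len', np.float64(19.1), np.float64(4.1), 'dir', np.float64(-2.679), 'rad', np.float64(2.035))]
d ptr [(np.int32(707), np.float64(2.68), np.float64(-5.24), 'len', np.float64(14.7), np.float64(3.0), 'dir', np.float64(-1.084), 'rad', np.float64(-1.097)), (np.int32(81), np.float64(9.57), np.float64(10.57), 'len', np.float64(9.9), np.float64(1.0), 'dir', np.float64(-0.723), 'rad', np.float64(0.835))]
d mark [(np.int32(714), np.float64(29.23), np.float64(5.25), 'len', np.float64(17.1), np.float64(2.6), 'dir', np.float64(0.126), 'rad', np.float64(0.178))][ WARN:0@0.043] global loadsave.cpp:1063 imwrite_ Unsupported depth image for selected encoder is fallbacked to CV_8U.
```

View pics/d_r.png

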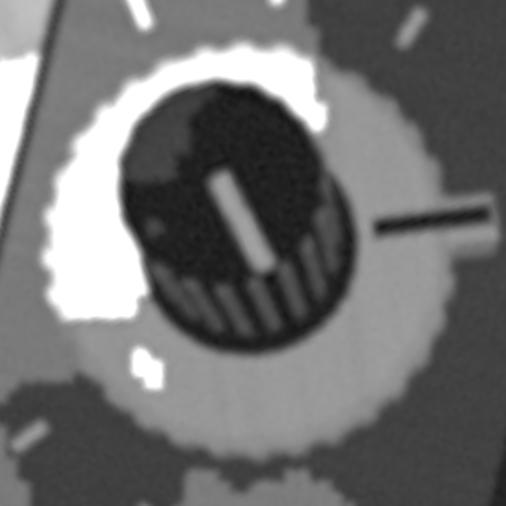

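View pics/d_k.png

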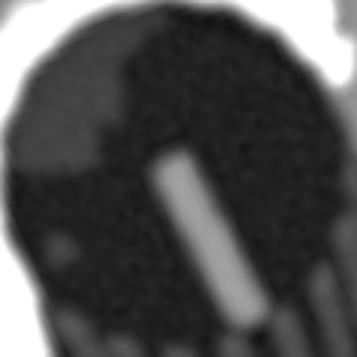

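Call:
play_rows:
  targets:
    - {"tx": 0,"ty": 0,"tz": 0,"spin": 0,"gripper": -0.1}
    - {"tx": 0,"ty": 0,"tz": 0.05,"spin": 0,"gripper": -0.1}
    - {"tx": 0,"ty": 0,"tz": 0.1,"spin": 0,"gripper": -0.1}
    - {"tx": 0,"ty": 0,"tz": 0.1,"spin": 0,"gripper": -0.1}
    - {"tx": 0,"ty": 0,"tz": 0.1,"spin": 0,"gripper": -0.1}

```text
clock: 3.38
position: [519.2, -54.9, 125.1]
ee_rot: [0.83, -0.557, -0.0, 0.0]
contact_force: [0.8, -0.5, -0.9]
gripper_width: 47.0
```

Run:
```python
from bench import *
from h import *
n="wrist";d=get_image(n);pickle.dump(d,open(f"e_{n}.pkl","wb"))
s=read_state();print({k:np.round(v,3).tolist() for k,v in s.items()})
cv2.imwrite("pics/e_wrist.png",d["frame"][:,:,::-1])
u,v=proj(d,[518.7,-55,67]).round().astype(int);print(u,v)
W=dial(d,(u-80,u+80,v-70,min(v+80,400)))
```

```text
{'clock': 3.425, 'joints': [0.206, 0.336, -0.406, 0.0, -0.829, 0.183], 'joint_vel': [-0.0, -0.008, 0.005, -0.001, -0.002, 0.001], 'joint_efforts': [-0.012, -32.556, 14.82, 3.299, -0.005, -0.0], 'position': [519.307, -54.851, 125.381], 'ee_rot': [0.83, -0.557, 0.0, -0.0], 'contact_force': [-0.094, 0.167, -0.164], 'wrist_torque': [0.044, -0.003, -0.005], 'gripper_width': 46.776}
317 223
[(np.int64(45), np.int64(0)), (np.int64(47), np.int64(0)), (np.int64(49), np.int64(55)), (np.int64(51), np.int64(174)), (np.int64(53), np.int64(7073)), (np.int64(55), np.int64(3971)), (np.int64(57), np.int64(55)), (np.int64(59), np.int64(68)), (np.int64(61), np.int64(72)), (np.int64(63), np.int64(338)), (np.int64(65), np.int64(2972)), (np.int64(67), np.int64(1299)), (np.int64(69), np.int64(26)), (np.int64(71), np.int64(41)), (np.int64(73), np.int64(39)), (np.int64(75), np.int64(43)), (np.int64(77), np.int64(44)), (np.int64(79), np.int64(44)), (np.int64(81), np.int64(43)), (np.int64(83), np.int64(48)), (np.int64(85), np.int64(46)), (np.int64(87), np.int64(54)), (np.int64(89), np.int64(52)), (np.int64(91), np.int64(67)), (np.int64(93), np.int64(89)), (np.int64(95), np.int64(666)), (np.int64(97), np.int64(1118)), (np.int64(99), np.int64(15)), (np.int64(101), np.int64(0)), (np.int64(103), np.int64(0)), (np.int64(105), np.int64(0)), (np.int64(107), np.int64(0))]
knob 1955 [518.9 -55.9  96.9]
 circle 518.8 -55.6 15.3 153 153 medz 97.1
ring 4691 [522.5 -61.5  66.5]
 circle 518.9 -55.4 33.5 297 324 medz 66.6
```

View pics/e_wrist.png

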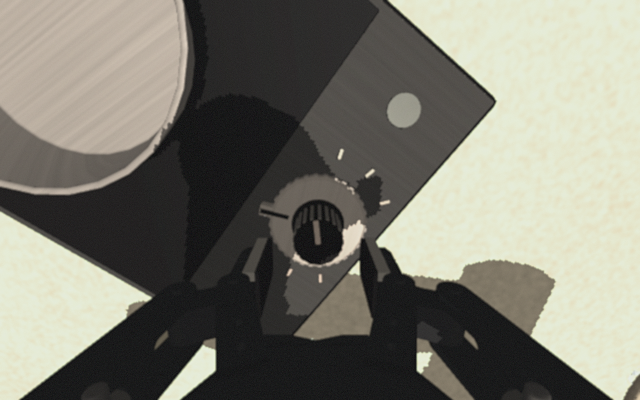

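Call:
play_rows:
  targets:
    - {"tx": 0,"ty": 0,"tz": 0.05,"spin": 0,"gripper": -0.1}
    - {"tx": 0,"ty": 0,"tz": 0.1,"spin": 0,"gripper": -0.1}
    - {"tx": 0,"ty": 0,"tz": 0.14,"spin": 0,"gripper": -0.1}
    - {"tx": 0,"ty": 0,"tz": 0.14,"spin": 0,"gripper": -0.1}
    - {"tx": 0,"ty": 0,"tz": 0.14,"spin": 0,"gripper": -0.1}

```text
clock: 4.05
position: [519.3, -54.8, 90.4]
ee_rot: [0.83, -0.557, 0.0, -0.0]
contact_force: [0.7, -0.0, -0.3]
gripper_width: 47.0
```

Run:
```python
from bench import *
from h import *
n="wrist";d=get_image(n);pickle.dump(d,open(f"f_{n}.pkl","wb"))
s=read_state();print({k:np.round(v,3).tolist() for k,v in s.items()})
cv2.imwrite("pics/f_wrist.png",d["frame"][:,:,::-1])
d=get_image("side")
cv2.imwrite("pics/f_side.png",cv2.resize(d["frame"][130:260,300:480,::-1],None,fx=4,fy=4,interpolation=cv2.INTER_CUBIC))
```

```text
{'clock': 4.1, 'joints': [0.206, 0.383, -0.443, 0.0, -0.744, 0.183], 'joint_vel': [0.001, -0.005, 0.003, -0.0, 0.0, -0.001], 'joint_efforts': [-0.006, -33.741, 13.634, 3.034, -0.003, -0.0], 'position': [519.41, -54.774, 90.582], 'ee_rot': [0.83, -0.557, 0.0, -0.0], 'contact_force': [0.133, 0.366, -1.198], 'wrist_torque': [-0.017, -0.025, 0.043], 'gripper_width': 47.101}
```

View pics/f_wrist.png

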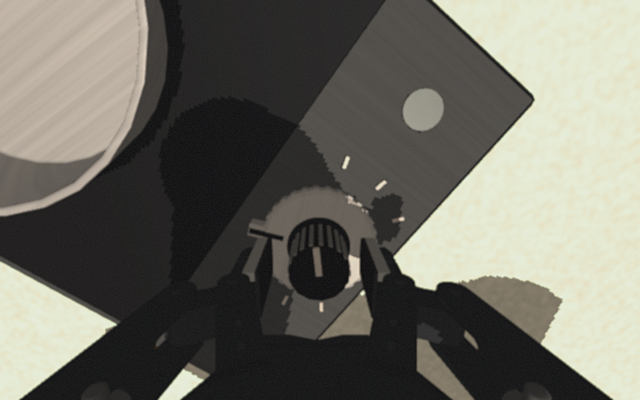

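View pics/f_side.png

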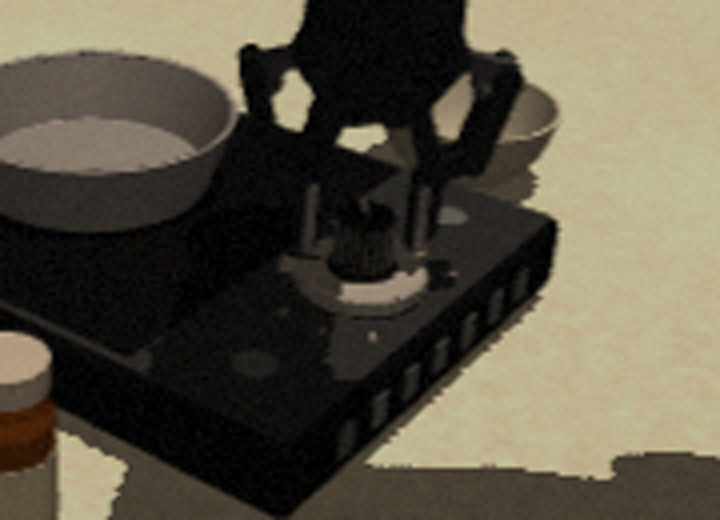

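The tips clear the ring and the knob is centred between the pads at about (318,265). Closing now.

Call:
play_rows:
  targets:
    - {"tx": 0,"ty": 0,"tz": 0,"spin": 0,"gripper": 0.15}
    - {"tx": 0,"ty": 0,"tz": 0,"spin": 0,"gripper": 0.3}
    - {"tx": 0,"ty": 0,"tz": 0,"spin": 0,"gripper": 1}
    - {"tx": 0,"ty": 0,"tz": 0,"spin": 0,"gripper": 1}
    - {"tx": 0,"ty": 0,"tz": 0,"spin": 0,"gripper": 1}

```text
clock: 4.78
position: [518.2, -55.1, 90.2]
ee_rot: [0.83, -0.557, -0.001, 0.001]
contact_force: [-4.1, -2.2, 4.5]
gripper_width: 27.5
```

Run:
```python
from bench import *
from h import *
n="wrist";d=get_image(n);pickle.dump(d,open(f"g_{n}.pkl","wb"))
s=read_state();print({k:np.round(v,3).tolist() for k,v in s.items()})
cv2.imwrite("pics/g_wrist.png",d["frame"][:,:,::-1])
```

```text
{'clock': 4.825, 'joints': [0.206, 0.383, -0.445, -0.0, -0.745, 0.183], 'joint_vel': [-0.001, 0.002, 0.001, -0.002, -0.0, 0.001], 'joint_efforts': [1.131, -32.436, 15.454, 2.999, 1.42, -0.012], 'position': [518.204, -55.098, 90.191], 'ee_rot': [0.83, -0.557, -0.001, 0.001], 'contact_force': [-4.666, -1.711, 3.728], 'wrist_torque': [-0.529, 1.342, 0.019], 'gripper_width': 27.46}
```

View pics/g_wrist.png

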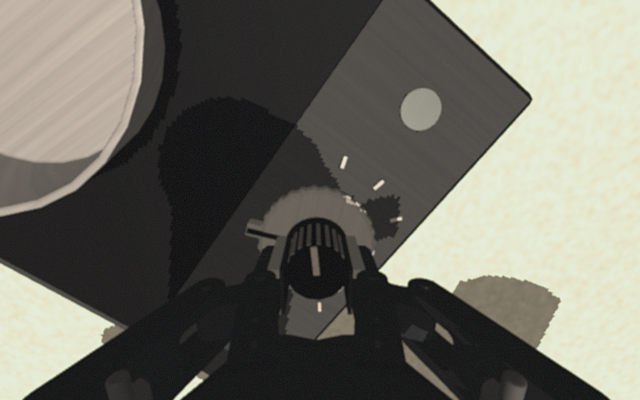

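Call:
play_rows:
  targets:
    - {"tx": 0,"ty": 0.005,"tz": 0,"spin": 0,"gripper": 1}
    - {"tx": 0,"ty": 0.005,"tz": 0.004,"spin": 0,"gripper": 1}
    - {"tx": 0,"ty": 0.005,"tz": 0.004,"spin": 0,"gripper": 1}

```text
clock: 5.2
position: [518.1, -55.2, 89.3]
ee_rot: [0.83, -0.557, 0.0, -0.0]
contact_force: [-3.4, -0.8, 4.1]
gripper_width: 27.8
```

Call:
play_rows:
  targets:
    - {"tx": 0,"ty": 0,"tz": 0.004,"spin": 0,"gripper": 1}
    - {"tx": 0,"ty": 0,"tz": 0.004,"spin": 0,"gripper": 1}

```text
clock: 5.45
position: [518.1, -55.2, 88.3]
ee_rot: [0.83, -0.557, 0.0, -0.0]
contact_force: [-3.3, -0.5, 4.1]
gripper_width: 27.5
```

Call:
play_rows:
  targets:
    - {"tx": 0,"ty": 0,"tz": 0.002,"spin": 0,"gripper": 1}
    - {"tx": 0,"ty": 0,"tz": 0.002,"spin": 0,"gripper": 1}

```text
clock: 5.7
position: [518.1, -55.2, 87.9]
ee_rot: [0.83, -0.557, 0.0, -0.0]
contact_force: [-2.8, 0.4, 4.6]
gripper_width: 27.6
```

Call:
play_rows:
  targets:
    - {"tx": 0,"ty": 0,"tz": 0.002,"spin": 0,"gripper": 1}
    - {"tx": 0,"ty": 0,"tz": 0.002,"spin": 0,"gripper": 1}

```text
clock: 5.95
position: [518.1, -55.2, 87.4]
ee_rot: [0.83, -0.557, 0.0, -0.0]
contact_force: [-3.1, 0.4, 4.5]
gripper_width: 27.4
```

Call:
play_rows:
  targets:
    - {"tx": 0,"ty": 0,"tz": 0.002,"spin": 0,"gripper": 1}
    - {"tx": 0,"ty": 0,"tz": 0.002,"spin": 0,"gripper": 1}

```text
clock: 6.2
position: [518.1, -55.2, 86.9]
ee_rot: [0.83, -0.557, 0.0, -0.0]
contact_force: [-2.0, -0.4, 4.6]
gripper_width: 27.3
```

Call:
play_rows:
  targets:
    - {"tx": 0,"ty": 0,"tz": 0.002,"spin": 0,"gripper": 1}
    - {"tx": 0,"ty": 0,"tz": 0.002,"spin": 0,"gripper": 1}

```text
clock: 6.45
position: [518.1, -55.2, 86.4]
ee_rot: [0.83, -0.557, 0.0, -0.0]
contact_force: [-2.1, 0.7, 5.9]
gripper_width: 27.3
```

Call:
play_rows:
  targets:
    - {"tx": 0,"ty": 0,"tz": 0.002,"spin": 0,"gripper": 1}
    - {"tx": 0,"ty": 0,"tz": 0.002,"spin": 0,"gripper": 1}

```text
clock: 6.7
position: [518.1, -55.2, 85.9]
ee_rot: [0.83, -0.557, 0.0, -0.0]
contact_force: [-2.9, 1.3, 4.6]
gripper_width: 27.3
```

Call:
play_rows:
  targets:
    - {"tx": 0,"ty": 0,"tz": 0.001,"spin": 0,"gripper": 1}
    - {"tx": 0,"ty": 0,"tz": 0.001,"spin": 0,"gripper": 1}

```text
clock: 6.95
position: [518.1, -55.2, 85.7]
ee_rot: [0.83, -0.557, 0.0, -0.0]
contact_force: [-3.0, 0.5, 5.8]
gripper_width: 27.8
```

```bash
cat >> h.py <<'E'
def ktop(d,z0=97):
    W=cloud(d);r=np.hypot(W[...,0]-518.5,W[...,1]+54.8);m=(r<11)&(W[...,2]>80);z=W[m][:,2];return np.median(z).round(2),len(z)
E
python3 - <<'E'
from bench import *
from h import *
for n in "efg":print(n,ktop(load(n+"_wrist.pkl")))
d=get_image("wrist");pickle.dump(d,open("i_wrist.pkl","wb"));print(ktop(d),read_state()["contact_force"])
E
```

```text
e (np.float64(97.37), 984)
f (np.float64(97.36), 1485)
g (np.float64(96.74), 1469)
(np.float64(92.21), 1478) [-2.71482274  0.89109386  6.14855323]
```

Call:
play_rows:
  targets:
    - {"tx": 0,"ty": 0,"tz": 0.002,"spin": 0,"gripper": 1}
    - {"tx": 0,"ty": 0,"tz": 0.002,"spin": 0,"gripper": 1}

```text
clock: 7.25
position: [518.1, -55.2, 85.5]
ee_rot: [0.83, -0.557, 0.0, -0.0]
contact_force: [-3.7, 1.0, 7.4]
gripper_width: 27.2
```

Call:
play_rows:
  targets:
    - {"tx": 0,"ty": 0,"tz": 0.002,"spin": 0,"gripper": 1}
    - {"tx": 0,"ty": 0,"tz": 0.002,"spin": 0,"gripper": 1}

```text
clock: 7.5
position: [518.1, -55.2, 85.3]
ee_rot: [0.83, -0.557, 0.0, -0.0]
contact_force: [-2.9, 2.0, 9.6]
gripper_width: 27.4
```

Call:
play_rows:
  targets:
    - {"tx": 0,"ty": 0,"tz": 0.002,"spin": 0,"gripper": 1}
    - {"tx": 0,"ty": 0,"tz": 0.002,"spin": 0,"gripper": 1}

```text
clock: 7.75
position: [518.1, -55.3, 84.9]
ee_rot: [0.83, -0.557, 0.0, -0.0]
contact_force: [-4.2, 2.0, 10.3]
gripper_width: 27.2
```

Call:
play_rows:
  targets:
    - {"tx": 0,"ty": 0,"tz": 0.002,"spin": 0,"gripper": 1}
    - {"tx": 0,"ty": 0,"tz": 0.002,"spin": 0,"gripper": 1}

```text
clock: 8.0
position: [518.1, -55.3, 84.4]
ee_rot: [0.83, -0.557, 0.0, -0.0]
contact_force: [-4.2, 1.3, 10.2]
gripper_width: 27.4
```

Run:
```python
from bench import *
from h import *
d=get_image("wrist");pickle.dump(d,open("j_wrist.pkl","wb"));print(ktop(d));s=read_state();print(s["contact_force"],s["position"],s["wrist_torque"],s["joints"])
for n in "dj":
    d=load(n+"_wrist.pkl");zz=dict(d=97.3,j=ktop(d)[0])[n]
    xx,yy,I=angs(d,518.6,-55)(zz,14.8);r=np.hypot(xx,yy);print("ptr",line(xx,yy,(I>75)&(r<14.8)))
    xx,yy,I=angs(d,518.6,-55)(67,42);r=np.hypot(xx,yy)
    print("mark",[q for q in line(xx,yy,(I<60)&(r>21)&(r<38)) if q[0]<1500])
    cv2.imwrite(f"pics/{n}_r.png",cv2.resize(np.clip(I*1.5,0,255).astype(np.uint8)[::-1],None,fx=1.5,fy=1.5))
cv2.imwrite("pics/j_wrist.png",d["frame"][:,:,::-1])
```

```text
(np.float64(91.02), 1481)
[-4.32819507  1.30445202  9.81146903] [518.14951036 -55.23206983  84.44753793] [ 0.40037233  1.33858197 -0.03905262] [ 2.05647136e-01  3.90541769e-01 -4.52193535e-01  3.96422682e-04
 -7.27430865e-01  1.83069768e-01]
ptr [(np.int32(708), np.float64(2.87), np.float64(-5.6), 'len', np.float64(14.7), np.float64(3.0), 'dir', np.float64(-1.084), 'rad', np.float64(-1.098)), (np.int32(205), np.float64(2.88), np.float64(11.98), 'len', np.float64(25.9), np.float64(6.9), 'dir', np.float64(-0.117), 'rad', np.float64(1.335))]
mark [(np.int32(716), np.float64(29.34), np.float64(4.82), 'len', np.float64(17.0), np.float64(2.6), 'dir', np.float64(0.125), 'rad', np.float64(0.163))]
ptr [(np.int32(734), np.float64(2.86), np.float64(-5.49), 'len', np.float64(14.9), np.float64(3.1), 'dir', np.float64(-1.083), 'rad', np.float64(-1.09))]
mark [(np.int32(1445), np.float64(-24.91), np.float64(-25.25), 'len', np.float64(25.4), np.float64(4.3), 'dir', np.float64(-0.781), 'rad', np.float64(-2.349))]
```

View pics/j_r.png

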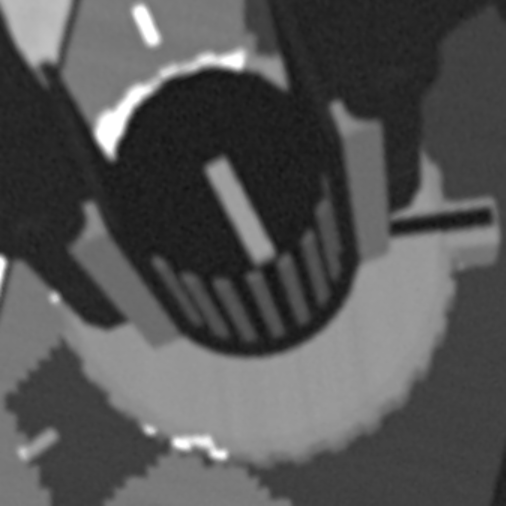

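Call:
play_rows:
  targets:
    - {"tx": 0,"ty": 0,"tz": 0,"spin": -0.06,"gripper": 1}
    - {"tx": 0,"ty": 0,"tz": 0,"spin": -0.14,"gripper": 1}
    - {"tx": 0,"ty": 0,"tz": 0,"spin": -0.22,"gripper": 1}
    - {"tx": 0,"ty": 0,"tz": 0,"spin": -0.3,"gripper": 1}
    - {"tx": 0,"ty": 0,"tz": 0,"spin": -0.3,"gripper": 1}

```text
clock: 8.68
position: [518.5, -55.1, 84.6]
ee_rot: [0.89, -0.455, 0.001, -0.0]
contact_force: [-4.6, 2.2, 10.4]
gripper_width: 27.2
```

Run:
```python
from bench import *
from h import *
d=get_image("wrist");pickle.dump(d,open("k_wrist.pkl","wb"));print(ktop(d));s=read_state();print(s["contact_force"],s["position"],s["wrist_torque"],s["joints"])
zz=ktop(d)[0]
xx,yy,I=angs(d,518.6,-55)(zz,14.8);r=np.hypot(xx,yy);print("ptr",line(xx,yy,(I>75)&(r<14.8)))
xx,yy,I=angs(d,518.6,-55)(67,42)
cv2.imwrite(f"pics/k_r.png",cv2.resize(np.clip(I*1.5,0,255).astype(np.uint8)[::-1],None,fx=1.5,fy=1.5))
```

```text
(np.float64(91.15), 1465)
[-4.71863747  1.91407027  9.99167718] [518.50796038 -55.09084913  84.60743383] [0.55268152 1.19702179 0.05280481] [ 2.05795909e-01  3.90446933e-01 -4.51810256e-01  4.43233736e-04
 -7.27029803e-01  4.18907348e-01]
ptr [(np.int32(721), np.float64(4.26), np.float64(-4.47), 'len', np.float64(14.9), np.float64(3.0), 'dir', np.float64(-0.842), 'rad', np.float64(-0.81)), (np.int32(68), np.float64(-13.24), np.float64(5.26), 'len', np.float64(10.8), np.float64(1.1), 'dir', np.float64(-1.957), 'rad', np.float64(2.764))]
```

View pics/k_r.png

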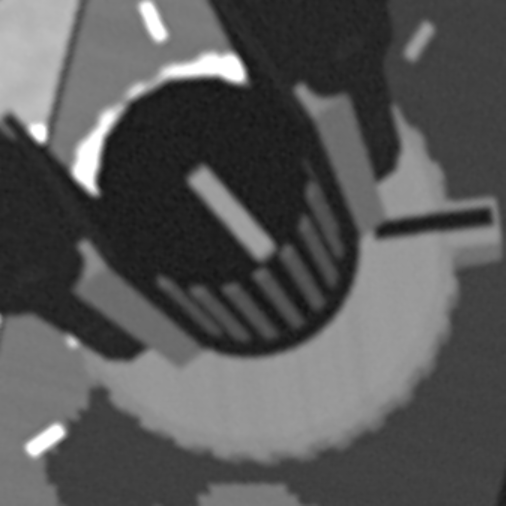

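Call:
play_rows:
  targets:
    - {"tx": 0,"ty": 0,"tz": 0.001,"spin": -0.06,"gripper": 1}
    - {"tx": 0,"ty": 0,"tz": 0.001,"spin": -0.15,"gripper": 1}
    - {"tx": 0,"ty": 0,"tz": 0.001,"spin": -0.25,"gripper": 1}
    - {"tx": 0,"ty": 0,"tz": 0.001,"spin": -0.35,"gripper": 1}
    - {"tx": 0,"ty": 0,"tz": 0.001,"spin": -0.45,"gripper": 1}
    - {"tx": 0,"ty": 0,"tz": 0.001,"spin": -0.5,"gripper": 1}
    - {"tx": 0,"ty": 0,"tz": 0.001,"spin": -0.5,"gripper": 1}

```text
clock: 9.6
position: [519.0, -54.7, 84.5]
ee_rot: [0.962, -0.273, 0.001, -0.001]
contact_force: [-4.4, 2.8, 10.9]
gripper_width: 27.3
```

Call:
play_rows:
  targets:
    - {"tx": 0,"ty": 0,"tz": 0,"spin": -0.06,"gripper": 1}
    - {"tx": 0,"ty": 0,"tz": 0,"spin": -0.15,"gripper": 1}
    - {"tx": 0,"ty": 0,"tz": 0,"spin": -0.25,"gripper": 1}
    - {"tx": 0,"ty": 0,"tz": 0,"spin": -0.35,"gripper": 1}
    - {"tx": 0,"ty": 0,"tz": 0,"spin": -0.45,"gripper": 1}
    - {"tx": 0,"ty": 0,"tz": 0,"spin": -0.55,"gripper": 1}
    - {"tx": 0,"ty": 0,"tz": 0,"spin": -0.64,"gripper": 1}
    - {"tx": 0,"ty": 0,"tz": 0,"spin": -0.7,"gripper": 1}
    - {"tx": 0,"ty": 0,"tz": 0,"spin": -0.7,"gripper": 1}

```text
clock: 10.72
position: [519.3, -53.8, 84.5]
ee_rot: [1.0, -0.002, 0.002, -0.001]
contact_force: [-3.2, 7.4, 10.0]
gripper_width: 27.0
```

Run:
```python
from bench import *
from h import *
d=get_image("wrist");pickle.dump(d,open("l_wrist.pkl","wb"));print(ktop(d));s=read_state();print(s["contact_force"],s["position"],s["wrist_torque"],s["joints"])
zz=ktop(d)[0]
xx,yy,I=angs(d,518.6,-55)(zz,14.8);r=np.hypot(xx,yy);print("ptr",line(xx,yy,(I>75)&(r<14.8)))
xx,yy,I=angs(d,518.6,-55)(67,42);r=np.hypot(xx,yy)
print("mark",[q for q in line(xx,yy,(I<60)&(r>21)&(r<38)) if q[0]<1500])
cv2.imwrite(f"pics/l_r.png",cv2.resize(np.clip(I*1.5,0,255).astype(np.uint8)[::-1],None,fx=1.5,fy=1.5))
cv2.imwrite("pics/l_wrist.png",d["frame"][:,:,::-1])
```

```text
(np.float64(91.06), 1463)
[-2.92171953  7.26142784  9.97155211] [519.26941578 -53.80477106  84.4718176 ] [2.19095707 1.19955474 0.08726567] [ 0.20724814  0.39074159 -0.45101306 -0.00158139 -0.72504309  1.36131638]
ptr [(np.int32(343), np.float64(-11.46), np.float64(-6.39), 'len', np.float64(18.7), np.float64(3.8), 'dir', np.float64(-1.118), 'rad', np.float64(-2.633)), (np.int32(725), np.float64(6.63), np.float64(1.7), 'len', np.float64(14.9), np.float64(3.0), 'dir', np.float64(0.098), 'rad', np.float64(0.251))]
mark [(np.int32(723), np.float64(29.13), np.float64(4.92), 'len', np.float64(17.0), np.float64(2.7), 'dir', np.float64(0.13), 'rad', np.float64(0.167))]
```

View pics/l_r.png

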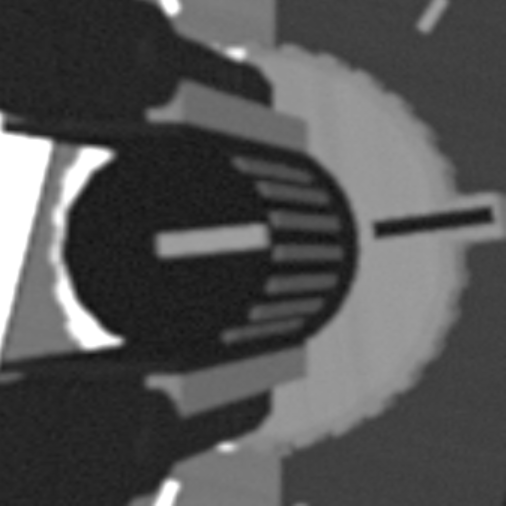

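View pics/l_wrist.png

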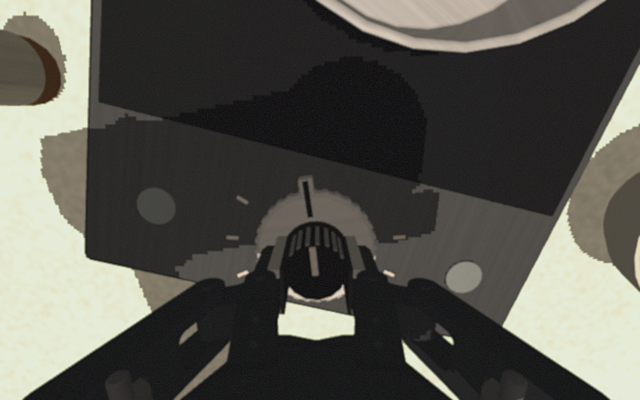

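Call:
play_rows:
  targets:
    - {"tx": -0.001,"ty": -0.002,"tz": 0,"spin": -0.02,"gripper": 1}
    - {"tx": -0.002,"ty": -0.004,"tz": 0,"spin": -0.045,"gripper": 1}
    - {"tx": -0.002,"ty": -0.004,"tz": 0,"spin": -0.045,"gripper": 1}
    - {"tx": -0.002,"ty": -0.004,"tz": 0,"spin": -0.045,"gripper": 1}

```text
clock: 11.28
position: [519.2, -53.6, 84.7]
ee_rot: [1.0, 0.016, 0.002, -0.0]
contact_force: [-3.2, 3.2, 9.6]
gripper_width: 27.3
```

```bash
cat > m.py <<'E'
from bench import *
from h import *
import sys
n=sys.argv[1];cx,cy=518.6,-54.5
d=get_image("wrist");pickle.dump(d,open(n+"_wrist.pkl","wb"));print(ktop(d));s=read_state();print(s["clock"],s["contact_force"].round(1),s["position"].round(2),s["wrist_torque"].round(2),s["joints"].round(3),s["gripper_width"])
zz=ktop(d)[0]
xx,yy,I=angs(d,cx,cy)(zz,14.8);r=np.hypot(xx,yy);print("ptr",[q for q in line(xx,yy,(I>75)&(r<14.8)) if q[0]>500])
xx,yy,I=angs(d,cx,cy)(67,42);r=np.hypot(xx,yy)
print("mark",[q for q in line(xx,yy,(I<60)&(r>21)&(r<38)) if q[0]<1500])
cv2.imwrite(f"pics/{n}_r.png",cv2.resize(np.clip(I*1.5,0,255).astype(np.uint8)[::-1],None,fx=1.5,fy=1.5))
cv2.imwrite(f"pics/{n}_wrist.png",d["frame"][:,:,::-1])
E
python3 m.py m
```

```text
(np.float64(91.29), 1468)
11.325 [-3.5  3.   9.6] [519.22 -53.55  84.72] [1.01 0.77 0.01] [ 0.208  0.39  -0.452  0.    -0.724  1.394] 27.392986429317453
ptr [(np.int32(726), np.float64(6.5), np.float64(1.44), 'len', np.float64(14.9), np.float64(3.0), 'dir', np.float64(0.129), 'rad', np.float64(0.218))]
mark [(np.int32(721), np.float64(29.21), np.float64(4.43), 'len', np.float64(17.1), np.float64(2.7), 'dir', np.float64(0.131), 'rad', np.float64(0.15))]
```

Call:
play_rows:
  targets:
    - {"tx": 0,"ty": 0,"tz": -0.005,"spin": 0,"gripper": 1}
    - {"tx": 0,"ty": 0,"tz": -0.01,"spin": 0,"gripper": 1}
    - {"tx": 0,"ty": 0,"tz": -0.015,"spin": 0,"gripper": 1}
    - {"tx": 0,"ty": 0,"tz": -0.02,"spin": 0,"gripper": 1}
    - {"tx": 0,"ty": 0,"tz": -0.02,"spin": 0,"gripper": 1}
    - {"tx": 0,"ty": 0,"tz": -0.02,"spin": 0,"gripper": 1}

```text
clock: 12.08
position: [519.0, -53.6, 88.8]
ee_rot: [1.0, 0.016, 0.002, -0.0]
contact_force: [2.1, 5.3, 4.1]
gripper_width: 27.7
```

```bash
python3 m.py n
```

```text
(np.float64(95.38), 1483)
12.125 [2.  6.1 4.4] [519.04 -53.64  88.8 ] [ 1.54 -0.51  0.01] [ 0.208  0.384 -0.448 -0.    -0.735  1.394] 27.074405643251705
ptr [(np.int32(733), np.float64(6.54), np.float64(1.44), 'len', np.float64(15.0), np.float64(3.0), 'dir', np.float64(0.131), 'rad', np.float64(0.217))]
mark [(np.int32(718), np.float64(29.23), np.float64(4.44), 'len', np.float64(17.0), np.float64(2.6), 'dir', np.float64(0.131), 'rad', np.float64(0.151))]
```

Call:
play_rows:
  targets:
    - {"tx": 0,"ty": -0.002,"tz": -0.003,"spin": 0,"gripper": 1}
    - {"tx": 0,"ty": -0.003,"tz": -0.006,"spin": 0,"gripper": 1}
    - {"tx": 0,"ty": -0.003,"tz": -0.006,"spin": 0,"gripper": 1}

```text
clock: 12.5
position: [518.9, -53.5, 90.4]
ee_rot: [1.0, 0.016, 0.002, -0.0]
contact_force: [5.8, 2.0, 3.7]
gripper_width: 27.4
```

```bash
python3 m.py o
```

```text
(np.float64(96.95), 1506)
12.55 [5.6 1.1 3.7] [518.92 -53.52  90.4 ] [ 0.5  -1.45  0.04] [ 2.090e-01  3.820e-01 -4.470e-01  1.000e-03 -7.390e-01  1.393e+00] 27.384733833855293
ptr [(np.int32(720), np.float64(6.51), np.float64(1.44), 'len', np.float64(14.9), np.float64(3.0), 'dir', np.float64(0.125), 'rad', np.float64(0.217))]
mark [(np.int32(710), np.float64(29.2), np.float64(4.42), 'len', np.float64(16.9), np.float64(2.6), 'dir', np.float64(0.132), 'rad', np.float64(0.15))]
```

Knob nearly at rest, still lined up. Releasing.

Call:
play_rows:
  targets:
    - {"tx": 0,"ty": 0,"tz": 0,"spin": 0,"gripper": 0.2}
    - {"tx": 0,"ty": 0,"tz": 0,"spin": 0,"gripper": 0}
    - {"tx": 0,"ty": 0,"tz": 0,"spin": 0,"gripper": -0.2}
    - {"tx": 0,"ty": 0,"tz": 0,"spin": 0,"gripper": -0.2}

```text
clock: 13.05
position: [516.7, -53.7, 89.4]
ee_rot: [1.0, 0.015, -0.001, 0.0]
contact_force: [0.1, 0.0, 0.4]
gripper_width: 51.4
```

```bash
python3 m.py p
```

```text
(np.float64(152.35), 3546)
13.1 [0.6 0.1 0.1] [516.9  -53.69  89.54] [0.02 0.01 0.03] [ 0.209  0.382 -0.449 -0.    -0.741  1.393] 51.33773264650694
ptr [(np.int32(565), np.float64(12.93), np.float64(0.5), 'len', np.float64(11.5), np.float64(3.0), 'dir', np.float64(-1.532), 'rad', np.float64(0.039))]
mark [(np.int32(710), np.float64(29.25), np.float64(4.44), 'len', np.float64(17.0), np.float64(2.6), 'dir', np.float64(0.132), 'rad', np.float64(0.151))]
```

View pics/p_wrist.png

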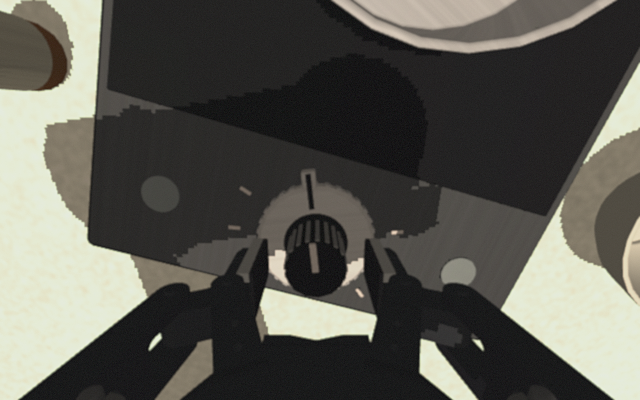

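Call:
play_rows:
  targets:
    - {"tx": 0,"ty": 0,"tz": -0.04,"spin": 0,"gripper": -0.2}
    - {"tx": 0,"ty": 0,"tz": -0.12,"spin": 0,"gripper": -0.2}
    - {"tx": 0,"ty": 0,"tz": -0.24,"spin": 0,"gripper": -0.2}
    - {"tx": 0,"ty": 0,"tz": -0.36,"spin": 0,"gripper": -0.2}
    - {"tx": 0,"ty": 0,"tz": -0.36,"spin": 0,"gripper": -0.2}
    - {"tx": 0,"ty": 0,"tz": -0.36,"spin": 0,"gripper": -0.2}

```text
clock: 13.85
position: [516.9, -53.5, 179.8]
ee_rot: [1.0, 0.016, -0.0, -0.0]
contact_force: [-0.9, 0.1, -0.8]
gripper_width: 51.1
```

```bash
sed -i 's/W\[...,2\]>80)/W[...,2]>80)\&(W[...,2]<105)/' h.py; python3 m.py q
python3 - <<'E'
from bench import *
from h import *
d=get_image("scene");a=load("a_scene.pkl")
cv2.imwrite("pics/q_scene.png",d["frame"][:,:,::-1])
E
```

```text
(np.float64(97.39), 592)
13.9 [ 0.3 -0.6  0.6] [516.73 -53.57 179.3 ] [ 0.   -0.01  0.01] [ 0.209  0.268 -0.344 -0.    -0.96   1.393] 51.245917875976765
ptr [(np.int32(614), np.float64(-8.38), np.float64(-3.67), 'len', np.float64(34.6), np.float64(16.7), 'dir', np.float64(-1.367), 'rad', np.float64(-2.729)), (np.int32(709), np.float64(6.58), np.float64(1.42), 'len', np.float64(14.5), np.float64(3.0), 'dir', np.float64(0.131), 'rad', np.float64(0.212))]
mark [(np.int32(639), np.float64(29.22), np.float64(4.4), 'len', np.float64(16.9), np.float64(2.4), 'dir', np.float64(0.13), 'rad', np.float64(0.149)), (np.int32(1476), np.float64(27.17), np.float64(22.7), 'len', np.float64(30.8), np.float64(4.6), 'dir', np.float64(-0.874), 'rad', np.float64(0.696))]
```

View pics/q_r.png

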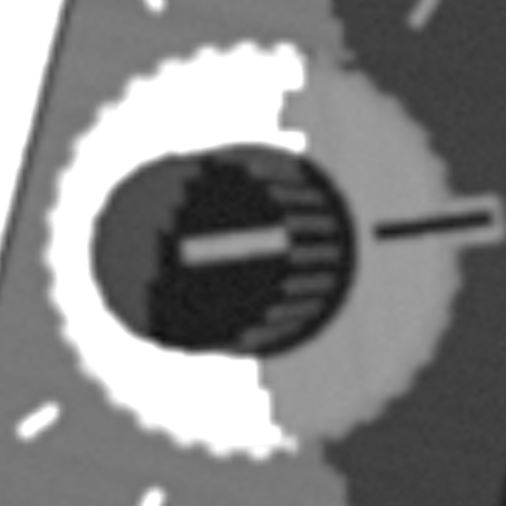

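View pics/q_scene.png

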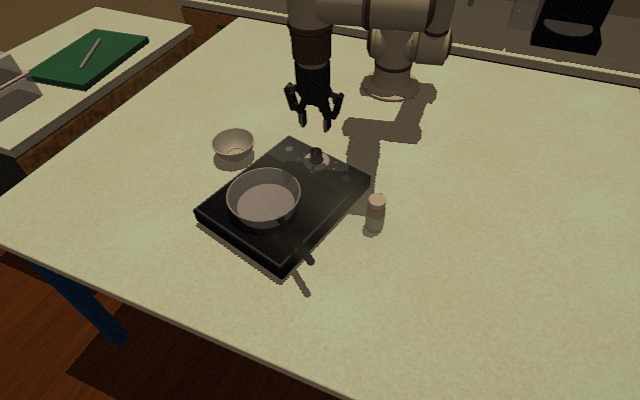

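The rectified view shows the pointer and the mark on one line (0.131 and 0.130 rad), with the knob top back at 97.4 mm. In the scene view the pan, bowl and jar haven't moved.

```bash
python3 -c "
from bench import *
print(job_done())"
```

```text
the job is handed in; nothing more can be done
None
```

The hotplate is turned down: the inner knob's pointer now lines up with the outer ring's mark, and the job is handed in at about 14 s of the 51 s allowed.

**What I did:**
- I gripped the knob and pressed it down in small steps. The push rose from about 4–6 N to about 10 N at roughly 5.3 mm, where it came free.
- I held it about 1 mm below that point and turned it about 1.21 rad anticlockwise. The push stayed between about 9.6 and 10.9 N at each reading.
- I let the knob rise under its spring, opened the fingers and lifted clear.

**Last checks, from the wrist camera:**

| Check | Before | After |
|---|---|---|
| Pointer angle | −1.084 rad | 0.131 rad |
| Ring mark angle | 0.126–0.132 rad | 0.130 rad (ring not dragged) |
| Knob top height | 97.4 mm | 97.4 mm |

- The force on the tool read within noise of zero after release.
- By eye, the pan, bowl and jar are where they started in the scene picture.

**What disagreed:** Early on, the mark's angle measured from my estimated dial centre differed from the line's own direction by about 0.04–0.05 rad. I put this down to a centre estimate about 1 mm off. I worked from the line directions, and with the pointer turned in line, the line joining the two marks agreed at 0.131 rad.

**Side load:** The grip pushed sideways on the knob by up to about 8 N. I eased this by small shifts.

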